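Change the milling cutter on an upright arbor

ROBOT

A 6-joint arm with a two-finger parallel gripper is mounted at the origin on a cart in front of the work surface, level with it; the furniture and walls round the work are solid. World frame = base frame: x ahead of the robot, y to its left, z up, the work surface at z = 0. Lengths are in m, angles in rad, forces in N, time in s.
With the tool pointing down it reaches from about 0.25 to 0.8 m from the base axis. Payload 8.5 kg.
Tool frame: the origin (TCP) lies on the centre line of the jaws, within the pads' length; the fingertips stand 25 mm ahead of it and the grasp point (between the pads) lies 6 mm ahead of it; z points along the fingers, y is the line along which they close (so a half turn about z gives the same grasp; the last joint's range is limited). The gripper opens to 85 mm and grips with 20 to 120 N. Pads are 22 mm wide; open, the fingers measure 114 mm over their backs; the gripper's body (76 mm by 85 mm) begins 54 mm behind the grasp point. The pads swing forward as they close: fully open they stand 13 mm farther back than shut.
Start: joints at [1.283, 0.238, -0.013, 1.319, 0, 1.571], TCP at [0.149, 0.503, 0.256] pointing down, gripper open.
Joint ranges: [-2.66, 2.66], [-1.03, 1.9], [-1.14, 1.46], [-1.82, 2.27], [-1.45, 1.34], [-3.14, 3.14]. Speed limits (rad/s): [2.22, 2.22, 2.79, 3.14, 3.14, 3.14].

INTERFACE

Orientations are given as a unit quaternion [w, x, y, z].
In Python, from rig import monitor, imaging, job gives the robot as it stands.
- The arm moves only by the tool carry_out, never from a script. Its arguments are lists of equal length, an entry for each row: "dp": the shift along the world's x, y, z in cm, a list of three; "rotation": the turn, a rotation vector about the world's x, y, z in rad, a list of three. A call has 1 to 12 rows; each row shifts and turns the commanded pose from where the row before left it; what a row does not reach is not made up. A row lasts 1/12 s, in which the tool goes at most 41.7 mm and 7.16 degrees, less where a joint would pass 70% of its speed; a pose out of reach is approached as far as the arm can. A call is refused whole if a number of a shift passes 4.17 or a number of a turn 0.125, either way. A call with a gripper value outside its range is refused whole. "grip" is the opening, from 0 (shut) to 1 (fully open), set as the call begins (left out, the last holds). The fingers move at their own pace and stop on an object; the grip force is fixed at half the most. Time passes only in rows, so rows that do not move let the fingers close. It gives the time, the measured TCP pose, the force, the opening and the grip force at its end, in the units of the state.
- monitor.get_obs(): the state, without advancing time (a new reading comes with each control period).
- imaging.grab_frame(name): name is "scene" or "top"; returns (picture, depth): 420x560x3 uint8, red, green, blue; 420x560 float32, m along the optical axis (not along the pixel's ray), 0 where there is no reading.
- imaging.calibration(name): a dict with "K" (3x3 intrinsics, pixels), "T" (4x4, takes a point from camera to world coordinates). Camera axes: x right, y down, z forward; pixel columns grow to the right and rows downward; lengths in m; the calibration is good to about 2 mm. A picture is of the moment at which its call begins. calibration takes no time and is no camera call.
- job.close_job(): hands the job in; it is judged then, once.
The state is a dict: "time_s": time; "q": joint angles; "joint_velocities": joint speeds; "joint_torque": joint torques, N m; "eef_pos": TCP position; "tcp_rot": TCP orientation; "contact_force": force on the tool from outside, world axes, zero at the start; "ft_torque": the same for the moment, N m; "opening": opening from 0.0 (shut) to 1.0 (fully open); "gripper_force": force on a finger pad.
Only numpy, scipy, OpenCV 4.12 (cv2) and the standard library are available. Lean on these libraries where they do the work, as an engineer would, in place of code of your own. Each camera call takes 0.05 s, during which the arm holds its last target. There are 200 camera calls.

TASK

The milling cutter low on the upright arbor is worn: change it for the smaller of the two cutters on the oak rack. Lift the bearing sleeve and then the spacer off the arbor and stand them flat on the rubber mat, put the worn cutter on the peg of the rack that is empty, slide the smaller cutter down onto the arbor's shoulder, and then put the spacer and last the sleeve back on top of it, each pushed fully home. Leave the large cutter on its peg; the nut stays off.

Things in the scene. Friction and masses are not known exactly. Their poses are not given: they have to be found in the camera images.
- arbor: fixed upright steel arbor on a grey fixture. Origin: on its axis, on the bench; z up. Heights over the origin: grey foot 104 mm square to 12 mm, housing 72 mm across to 46, flange 62 across to 62, shoulder 40 across to 80: its flat top is the seat. Above it the arbor is 22 mm thick, ending in a 10 mm cone down to 12; tip at 140. Carries, loose, from the seat up: cutter_worn, spacer, bearing_sleeve
- bearing_sleeve: plain steel ring with an oil groove round it, 38 mm outside diameter, 22 mm high, bore 27 mm, about 0.12 kg; the topmost ring on the arbor at the start. Origin: centre of its underside, z along the bore, up
- spacer: plain steel ring, 46 mm outside diameter, 16 mm high, bore 27 mm, about 0.14 kg; on the arbor under the narrower bearing sleeve at the start. Origin: centre of its underside, z along the bore, up
- cutter_worn: toothed steel disc (side-and-face milling cutter), 62 mm in diameter over its 16 teeth, 14 mm thick, bore 27 mm, about 0.2 kg; the lowest on the arbor at the start, resting on the seat. May be gripped by its teeth. Origin: centre of its underside, z along the bore, up
- cutter_small: toothed steel disc, 52 mm in diameter over its 12 teeth, 12 mm thick, bore 27 mm, about 0.12 kg; at the start on one of the rack's pegs. The replacement. Origin: centre of its underside, z along the bore, up
- cutter_large: toothed steel disc, 80 mm in diameter over its 20 teeth, 12 mm thick, bore 27 mm; on another of the rack's pegs, where it stays. Origin: centre of its underside, z along the bore, up
- peg_empty: the one of the rack's 3 equal fixed pegs that is empty at the start. They stand in a row, 105 mm apart, on an oak board 92 x 320 x 16 mm. Origin: peg axis at the board's top face, which is 16 mm over the bench; z up, y along the board. Foot 32 mm across, flat top 14 mm over the origin: cutters rest on it. Above, the peg is 20 mm thick, ending in an 8 mm cone down to 10; tip at 40 mm
- mat: fixed flat black rubber mat with a thin grey border, 130 mm (its x) by 190 mm (its y), 4 mm thick, on the bench; empty at the start. Origin: centre of its underside, z up
Not all that is in view belongs to the job. Leave any blue or green look-alike of the cutter_small alone.

How it is judged:
On the way, in this order (a step that is already met when the one before it is completed fails the run):
1. the bearing sleeve stands flat on the mat (x of bearing_sleeve in the frame of mat between -0.065 and 0.065 m and y of bearing_sleeve in the frame of mat between -0.095 and 0.095 m and z of bearing_sleeve in the frame of mat below 0.008 m and angle between bearing_sleeve's own z axis and vertical below 0.08 rad), for 0.2 s.
2. the spacer stands on the mat too (all of step 1 and x of spacer in the frame of mat between -0.065 and 0.065 m and y of spacer in the frame of mat between -0.095 and 0.095 m and z of spacer in the frame of mat below 0.008 m and angle between spacer's own z axis and vertical below 0.08 rad), for 0.2 s.
3. the worn cutter is down on the empty peg, sleeve and spacer still on the mat (all of step 2 and horizontal distance between cutter_worn and peg_empty below 0.008 m and z of cutter_worn in the frame of peg_empty between 0.011 and 0.017 m and angle between cutter_worn's own z axis and vertical below 0.08 rad), for 0.2 s.
4. the small cutter is down on the arbor's seat, sleeve and spacer still on the mat (all of step 3 and horizontal distance between cutter_small and arbor below 0.006 m and z of cutter_small in the frame of arbor between 0.077 and 0.083 m and angle between cutter_small's own z axis and vertical below 0.08 rad), for 0.2 s.
5. the spacer is back on the arbor, home on the small cutter (all of step 1 and horizontal distance between cutter_worn and peg_empty below 0.008 m and z of cutter_worn in the frame of peg_empty between 0.011 and 0.017 m and angle between each of cutter_worn, cutter_small, spacer's own z axis and vertical below 0.08 rad and horizontal distance between each of cutter_small, spacer and arbor below 0.006 m and z of cutter_small in the frame of arbor between 0.077 and 0.083 m and z of spacer in the frame of arbor between 0.089 and 0.095 m), for 0.2 s.
At the end, for the whole second after the job is handed in: Worn cutter home on the peg that was empty (8 mm); small cutter, spacer, sleeve home on the arbor in this order from the seat up (6 mm); each height within 3 mm, tilt under 0.08 rad; large cutter still down on its peg; all at rest (horizontal distance between cutter_worn and peg_empty below 0.008 m and z of cutter_worn in the frame of peg_empty between 0.011 and 0.017 m and angle between each of cutter_worn, cutter_small, spacer, bearing_sleeve's own z axis and vertical below 0.08 rad and horizontal distance between each of cutter_small, spacer, bearing_sleeve and arbor below 0.006 m and z of cutter_small in the frame of arbor between 0.077 and 0.083 m and z of spacer in the frame of arbor between 0.089 and 0.095 m and z of bearing_sleeve in the frame of arbor between 0.105 and 0.111 m and linear speed of each of bearing_sleeve, spacer, cutter_worn, cutter_small, cutter_large below 0.02 m/s and z of cutter_large in the frame of peg_empty below 0.02 m); the robot touches nothing.
It fails at once if the large cutter was lifted off or shoved (over 15 mm) on its peg (distance of cutter_large from where it was at the start of the episode above 0.015 m).
It also fails if it takes over 131 s, if anything falls off the work surface, if the arm or the gripper's body presses on something with over 40 N, if the wrist force passes 120 N, or if a joint passes its speed limit or range.

## Working session

There is one attempt and no reset: what is moved stays moved. The work goes in short steps, Python scripts to look and compute and a tool call to move; the robot and the scene stay as the last step left them, time stands still between calls to the robot, and variables do not carry over. Pictures are saved under pics/ and viewed, at most 14 in all, crops included, and the job is handed in when it is done.

Besides the shell and the picture viewer there is one more tool, called as name(argument=value, ...) on one line, values as JSON. carry_out: Moves the arm, as the interface text tells. Its arguments: {"type":"object","properties":{"dp":{"type":"array","items":{"type":"array","items":{"type":"number"}}},"rotation":{"type":"array","items":{"type":"array","items":{"type":"number"}}},"grip":{"type":"number"}},"required":["dp","rotation"]}

```bash
mkdir -p pics; cat > h.py <<'E'
import numpy as np, cv2
from rig import monitor, imaging, job
def save(name,img): cv2.imwrite('pics/'+name,cv2.cvtColor(img,cv2.COLOR_RGB2BGR))
def world(name,depth):
    c=imaging.calibration(name);K=np.array(c['K']);T=np.array(c['T'])
    v,u=np.mgrid[:depth.shape[0],:depth.shape[1]]
    p=np.stack([(u-K[0,2])/K[0,0]*depth,(v-K[1,2])/K[1,1]*depth,depth],-1)
    return p@T[:3,:3].T+T[:3,3]
def ray(name,u,v,z):
    c=imaging.calibration(name);K=np.array(c['K']);T=np.array(c['T'])
    d=T[:3,:3]@np.array([(u-K[0,2])/K[0,0],(v-K[1,2])/K[1,1],1]);o=T[:3,3]
    return o+d*(z-o[2])/d[2]
E
python3 - <<'E'
from h import *
for n in('scene','top'):
    a,d=imaging.grab_frame(n);save(n+'0.png',a);np.savez('f_'+n+'.npz',a=a,d=d)
    c=imaging.calibration(n);print(n,np.round(c['K'],1).tolist(),np.round(c['T'],3).tolist())
print(monitor.get_obs())
E
```

```text
scene [[452.0, 0.0, 277.6], [0.0, 452.0, 205.0], [0.0, 0.0, 1.0]] [[0.67, -0.39, 0.632, -0.001], [-0.743, -0.353, 0.569, -0.604], [0.001, -0.85, -0.527, 0.587], [0.0, 0.0, 0.0, 1.0]]
top [[474.2, 0.0, 278.6], [0.0, 474.2, 213.3], [0.0, 0.0, 1.0]] [[0.001, -0.985, 0.171, 0.432], [-1.0, -0.003, -0.01, -0.06], [0.01, -0.171, -0.985, 1.165], [0.0, 0.0, 0.0, 1.0]]
{'time_s': 0.1, 'q': array([ 1.28300999e+00,  2.38729577e-01, -1.41662820e-02,  1.31921997e+00,
        3.21162378e-05,  1.57082713e+00]), 'joint_velocities': array([ 0.00044392, -0.00120956,  0.00091462, -0.00159095,  0.00076488,
        0.00098693]), 'joint_torque': array([-9.67363849e-04, -5.39719105e+01,  3.47000706e+01,  1.33900641e-02,
       -4.77128208e-05,  8.92906826e-06]), 'eef_pos': array([0.14890349, 0.50307814, 0.25573872]), 'tcp_rot': array([-1.10488820e-04,  1.43412346e-01,  9.89662803e-01, -6.50633620e-04]), 'contact_force': array([ 0.41544396,  0.1563003 , -0.14534771]), 'ft_torque': array([ 0.00560718, -0.02172724,  0.05950179]), 'gripper_force': 0.0, 'opening': 1.0046982830792686}
```

View pics/scene0.png

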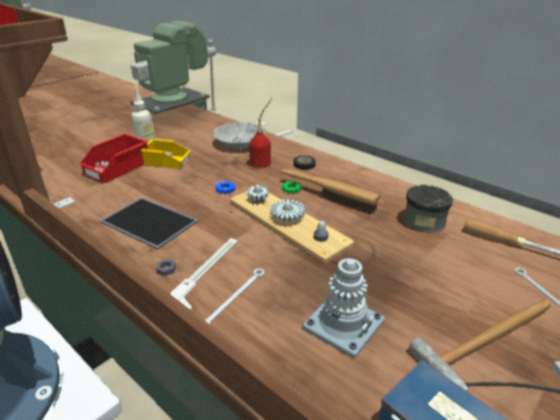

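View pics/top0.png

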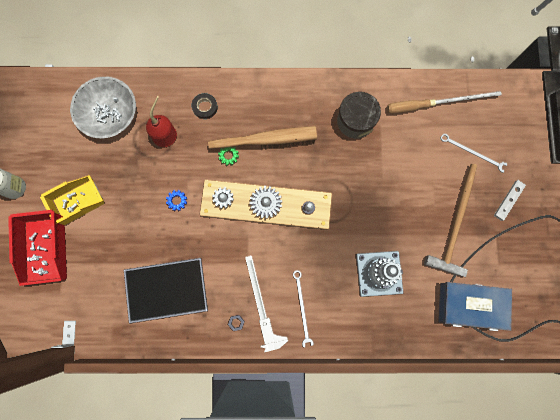

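The top view shows the mat at (166,290) and the rack with the small cutter (222,198), large cutter (265,203) and empty peg (310,208). The arbor stack is at about (381,272), and the scene view agrees: arbor (348,300), peg (321,230). Blue and green rings are decoys.

```bash
cat > m.py <<'E'
from h import *
F={n:np.load('f_'+n+'.npz') for n in('scene','top')}
W={n:world(n,F[n]['d']) for n in F}
def reg(n,u0,u1,v0,v1): return W[n][v0:v1,u0:u1].reshape(-1,3)
def circ(p):  # algebraic circle
    A=np.c_[2*p[:,:2],np.ones(len(p))];s=np.linalg.lstsq(A,(p[:,:2]**2).sum(1),rcond=None)[0]
    return s[:2],np.sqrt(s[2]+s[:2]@s[:2])
for n,boxes in {'top':dict(arbor=(350,410,245,305),small=(209,235,184,212),large=(246,284,184,222),peg=(298,322,195,222)),
  'scene':dict(arbor=(300,390,250,355),small=(245,269,183,204),large=(270,306,197,224),peg=(310,332,216,243))}.items():
    for k,b in boxes.items():
        p=reg(n,*b);p=p[p[:,2]>-.01]
        print(n,k,'zmax %.4f'%p[:,2].max())
        h,e=np.histogram(p[:,2],np.arange(0,.16,.004))
        for c,z in zip(h,e):
            if c>8:
                q=p[(p[:,2]>=z)&(p[:,2]<z+.004)];lo,hi=q[:,:2].min(0),q[:,:2].max(0)
                print('  z%.3f n%d ctr %s ext %s'%(z,c,np.round((lo+hi)/2,4),np.round(hi-lo,4)))
# mat: dark mask in top
a=F['top']['a'];g=a.max(2);m=((g<60)*255).astype(np.uint8);m[:,:110]=0;m[:,220:]=0;m[:250]=0;m[330:]=0
c=max(cv2.findContours(m,0,2)[0],key=cv2.contourArea);r=cv2.minAreaRect(c);print('mat',r)
P=[ray('top',*q,.004) for q in cv2.boxPoints(r)];print(np.round(P,4),np.mean(P,0), [np.linalg.norm(P[i]-P[i-1]) for i in range(4)])
print('mat z',np.median(reg('top',140,190,270,310)[:,2]))
# rack board top
hsv=cv2.cvtColor(a,cv2.COLOR_RGB2HSV);print(hsv[190,245],hsv[150,400])
E
python3 m.py
```

```text
top arbor zmax 1.1650
  z0.000 n429 ctr [ 0.4836 -0.3186] ext [0.1433 0.1495]
  z0.004 n111 ctr [ 0.4759 -0.3127] ext [0.1279 0.13  ]
  z0.008 n480 ctr [ 0.4852 -0.3157] ext [0.1084 0.1074]
  z0.012 n276 ctr [ 0.4839 -0.315 ] ext [0.1058 0.1068]
  z0.016 n116 ctr [ 0.4848 -0.3169] ext [0.0982 0.0969]
  z0.020 n25 ctr [ 0.4869 -0.3211] ext [0.0835 0.0803]
  z0.024 n13 ctr [ 0.4842 -0.2951] ext [0.0687 0.0305]
  z0.028 n14 ctr [ 0.4792 -0.3213] ext [0.059  0.0799]
  z0.032 n24 ctr [ 0.4826 -0.3223] ext [0.0613 0.0833]
  z0.036 n18 ctr [ 0.4766 -0.3217] ext [0.0541 0.0826]
  z0.040 n48 ctr [ 0.4847 -0.3105] ext [0.0704 0.0581]
  z0.044 n59 ctr [ 0.4845 -0.3099] ext [0.0654 0.0579]
  z0.048 n17 ctr [ 0.4865 -0.3045] ext [0.065  0.0424]
  z0.052 n24 ctr [ 0.4853 -0.3054] ext [0.0673 0.0385]
  z0.056 n32 ctr [ 0.4851 -0.3015] ext [0.0669 0.0313]
  z0.060 n46 ctr [ 0.4848 -0.3043] ext [0.0574 0.0385]
  z0.080 n17 ctr [ 0.4839 -0.312 ] ext [0.0566 0.0536]
  z0.084 n19 ctr [ 0.4848 -0.3096] ext [0.0586 0.0461]
  z0.088 n76 ctr [ 0.4869 -0.3164] ext [0.0584 0.0611]
  z0.092 n84 ctr [ 0.4845 -0
[... 5893 characters left out ...]
 z0.040 n14 ctr [ 0.6425 -0.147 ] ext [0.0125 0.014 ]
  z0.044 n17 ctr [ 0.6422 -0.1465] ext [0.0109 0.015 ]
  z0.048 n19 ctr [ 0.6443 -0.1456] ext [0.0144 0.0151]
  z0.052 n15 ctr [ 0.6462 -0.1445] ext [0.0143 0.0118]
  z0.056 n14 ctr [ 0.6447 -0.1459] ext [0.0098 0.0101]
mat ((164.5635528564453, 289.91326904296875), (49.114471435546875, 75.95256805419922), 81.25383758544922)
[[0.4892 0.3053 0.004 ]
 [0.5175 0.1243 0.004 ]
 [0.4013 0.103  0.004 ]
 [0.3742 0.281  0.004 ]] [0.44555302 0.20340189 0.004     ] [np.float64(0.11752884493790666), np.float64(0.18313019014564283), np.float64(0.11806675472059813), np.float64(0.18006060997891915)]
mat z 0.0024756562774391755
[ 23  83 245] [ 12 104 177]
```

carry_out(dp=[[1.12,-2.73,0],[1.12,-2.73,0],[1.12,-2.73,0],[1.12,-2.73,0],[1.12,-2.73,0],[1.12,-2.73,0],[1.12,-2.73,0],[1.12,-2.73,0],[1.12,-2.73,0],[1.12,-2.73,0],[1.12,-2.73,0],[1.12,-2.73,0]], rotation=[[0,0,-0.1155],[0,0,-0.1155],[0,0,-0.1155],[0,0,-0.1155],[0,0,-0.1155],[0,0,-0.1155],[0,0,-0.1155],[0,0,-0.1155],[0,0,-0.1155],[0,0,-0.1155],[0,0,-0.1155],[0,0,-0.1155]], grip=0.65)

```text
time_s: 1.1
eef_pos: [0.2834, 0.1744, 0.2562]
tcp_rot: [-0.0, 0.744, 0.668, -0.0]
contact_force: [0.7, 0.8, -0.1]
opening: 0.651
gripper_force: 0.0
```

carry_out(dp=[[1.12,-2.73,0],[1.12,-2.73,0],[1.12,-2.73,0],[1.12,-2.73,0],[1.12,-2.73,0],[1.12,-2.73,0],[1.12,-2.73,0],[1.12,-2.73,0],[1.12,-2.73,0],[1.12,-2.73,0],[1.12,-2.73,0],[1.12,-2.73,0]], rotation=[[0,0,0],[0,0,0],[0,0,0],[0,0,0],[0,0,0],[0,0,0],[0,0,0],[0,0,0],[0,0,0],[0,0,0],[0,0,0],[0,0,0]])

```text
time_s: 2.1
eef_pos: [0.4179, -0.1534, 0.256]
tcp_rot: [-0.0, 0.743, 0.67, -0.0]
contact_force: [-0.7, 1.6, 0.6]
opening: 0.646
gripper_force: 0.0
```

carry_out(dp=[[1.13,-2.72,0],[1.13,-2.72,0],[1.13,-2.72,0],[1.13,-2.72,0],[1.13,-2.72,0],[1.0,-2.7,0],[0,0,-2.2],[0,0,-2.2],[0,0,-2.2],[0,0,-2.2],[0,0,0],[0,0,0]], rotation=[[0,0,0],[0,0,0],[0,0,0],[0,0,0],[0,0,0],[0,0,0],[0,0,0],[0,0,0],[0,0,0],[0,0,0],[0,0,0],[0,0,0]])

```text
time_s: 3.1
eef_pos: [0.4836, -0.3144, 0.1675]
tcp_rot: [-0.001, 0.743, 0.67, -0.0]
contact_force: [0.3, -0.6, -0.1]
opening: 0.651
gripper_force: 0.0
```

```bash
python3 - <<'E'
from h import *
out=[]
for n,b in(('scene',(250,450,180,330)),('top',(330,450,220,310))):
    a,d=imaging.grab_frame(n);w=world(n,d)
    out.append(cv2.resize(a[b[2]:b[3],b[0]:b[1]],(390,300)))
    if n=='scene':
        p=w[180:330,250:450].reshape(-1,3);p=p[(abs(p[:,0]-.4855)<.08)&(abs(p[:,1]+.3165)<.04)&(p[:,2]>.09)]
        for z in np.arange(.1,.2,.004):
            q=p[(p[:,2]>=z)&(p[:,2]<z+.004)]
            if len(q):print(round(z,3),len(q),np.round(q[:,:2].min(0),3),np.round(q[:,:2].max(0),3))
save('a1.png',np.hstack(out))
E
```

```text
0.1 63 [ 0.464 -0.34 ] [ 0.497 -0.301]
0.104 53 [ 0.463 -0.34 ] [ 0.494 -0.299]
0.108 133 [ 0.464 -0.339] [ 0.504 -0.294]
0.112 46 [ 0.467 -0.335] [ 0.493 -0.304]
0.116 47 [ 0.467 -0.335] [ 0.492 -0.302]
0.12 53 [ 0.467 -0.336] [ 0.499 -0.303]
0.124 52 [ 0.468 -0.336] [ 0.5   -0.302]
0.128 116 [ 0.467 -0.336] [ 0.506 -0.301]
0.132 105 [ 0.467 -0.336] [ 0.504 -0.301]
0.136 38 [ 0.477 -0.325] [ 0.494 -0.311]
0.14 27 [ 0.48  -0.322] [ 0.492 -0.311]
0.144 8 [ 0.449 -0.32 ] [ 0.513 -0.304]
0.148 35 [ 0.449 -0.328] [ 0.513 -0.308]
0.152 40 [ 0.444 -0.329] [ 0.514 -0.304]
0.156 54 [ 0.441 -0.329] [ 0.517 -0.304]
0.16 71 [ 0.442 -0.329] [ 0.525 -0.303]
0.164 57 [ 0.441 -0.329] [ 0.515 -0.304]
0.168 61 [ 0.441 -0.329] [ 0.518 -0.305]
0.172 63 [ 0.442 -0.329] [ 0.525 -0.304]
0.176 65 [ 0.442 -0.329] [ 0.524 -0.304]
0.18 50 [ 0.441 -0.329] [ 0.519 -0.307]
0.184 46 [ 0.441 -0.331] [ 0.519 -0.307]
0.188 46 [ 0.439 -0.331] [ 0.534 -0.305]
0.192 81 [ 0.425 -0.333] [ 0.539 -0.298]
0.196 105 [ 0.423 -0.334] [ 0.539 -0.297]
```

View pics/a1.png

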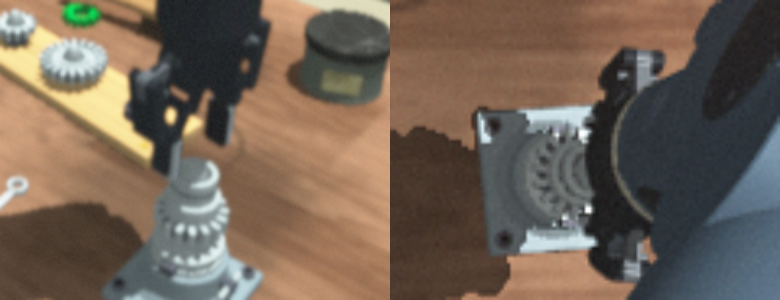

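The left half shows the open jaws straddling the arbor tip, evenly about the sleeve (190,170); the right half shows the arm from above, well clear. The tips stand about 21 mm ahead of the TCP at this opening.

carry_out(dp=[[0.2,-0.1,-1.0],[0,0,-1.0],[0,0,-0.7],[0,0,-0.4],[0,0,0],[0,0,0]], rotation=[[0,0,0],[0,0,0],[0,0,0],[0,0,0],[0,0,0],[0,0,0]])

```text
time_s: 3.7
eef_pos: [0.4861, -0.3157, 0.137]
tcp_rot: [-0.0, 0.743, 0.67, -0.0]
contact_force: [-0.5, 0.8, 0.1]
opening: 0.65
gripper_force: 0.0
```

carry_out(dp=[[0,0,0],[0,0,0],[0,0,0],[0,0,0],[0,0,0],[0,0,0],[0,0,0],[0,0,0]], rotation=[[0,0,0],[0,0,0],[0,0,0],[0,0,0],[0,0,0],[0,0,0],[0,0,0],[0,0,0]], grip=0)

```text
time_s: 4.37
eef_pos: [0.4866, -0.316, 0.138]
tcp_rot: [0.001, 0.743, 0.67, 0.0]
contact_force: [0.1, 1.1, 6.0]
opening: 0.416
gripper_force: 60.3
```

carry_out(dp=[[0,0,1.0],[0,0,2.0],[0,0,2.0],[0,0,1.0],[0,0,0]], rotation=[[0,0,0],[0,0,0],[0,0,0],[0,0,0],[0,0,0]])

```text
time_s: 4.78
eef_pos: [0.4873, -0.3165, 0.1999]
tcp_rot: [0.002, 0.743, 0.67, 0.001]
contact_force: [0.2, 0.1, -1.4]
opening: 0.414
gripper_force: 60.1
```

carry_out(dp=[[-0.32,2,0],[-0.32,3,0],[-0.32,3.8,0],[-0.32,3.8,0],[-0.32,3.8,0],[-0.32,3.8,0],[-0.32,3.8,0],[-0.32,3.8,0],[-0.32,3.8,0],[-0.32,3.8,0],[-0.32,3.8,0],[-0.32,3.8,0]], rotation=[[0,0,0],[0,0,0],[0,0,0],[0,0,0],[0,0,0],[0,0,0],[0,0,0],[0,0,0],[0,0,0],[0,0,0],[0,0,0],[0,0,0]])

```text
time_s: 5.78
eef_pos: [0.4469, 0.1158, 0.1965]
tcp_rot: [-0.0, 0.743, 0.67, -0.0]
contact_force: [0.9, 0.4, -1.4]
opening: 0.411
gripper_force: 60.1
```

carry_out(dp=[[-0.32,3.8,-1],[-0.32,3.8,-2],[-0.32,3.3,-2],[0,3,-2],[0,0,0],[0,0,0]], rotation=[[0,0,0],[0,0,0],[0,0,0],[0,0,0],[0,0,0],[0,0,0]])

```text
time_s: 6.28
eef_pos: [0.4369, 0.2526, 0.1259]
tcp_rot: [-0.0, 0.742, 0.671, -0.002]
contact_force: [-0.8, -0.4, -0.8]
opening: 0.414
gripper_force: 60.3
```

```bash
python3 - <<'E'
from h import *
a,d=imaging.grab_frame('scene');save('a2.png',cv2.resize(a[130:330,60:327],(534,400)))
E
```

```text
(no output)
```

View pics/a2.png

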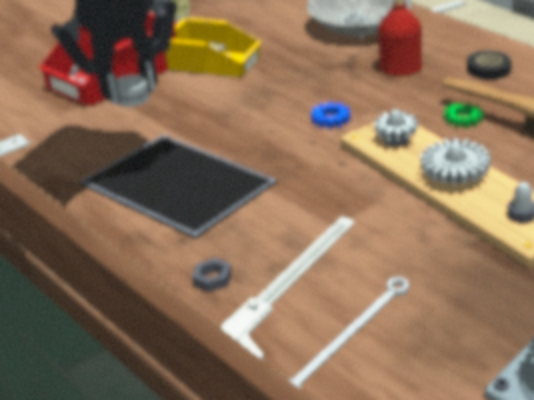

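The sleeve is held level between the fingers (about 130,88 in the crop), above the mat.

carry_out(dp=[[0,0,-2],[0,0,-2],[0,0,-2],[0,0,-2],[0,0,-1],[0,0,-0.3],[0,0,0],[0,0,0]], rotation=[[0,0,0],[0,0,0],[0,0,0],[0,0,0],[0,0,0],[0,0,0],[0,0,0],[0,0,0]])

```text
time_s: 7.0
eef_pos: [0.4391, 0.2518, 0.0359]
tcp_rot: [0.0, 0.743, 0.67, 0.001]
contact_force: [0.2, 0.0, -1.6]
opening: 0.415
gripper_force: 60.3
```

carry_out(dp=[[0,0,-0.2],[0,0,-0.1],[0,0,0],[0,0,0]], rotation=[[0,0,0],[0,0,0],[0,0,0],[0,0,0]])

```text
time_s: 7.33
eef_pos: [0.4385, 0.2521, 0.0323]
tcp_rot: [0.0, 0.743, 0.67, 0.0]
contact_force: [-0.1, -0.4, -0.6]
opening: 0.417
gripper_force: 60.3
```

carry_out(dp=[[0,0,-0.1],[0,0,0],[0,0,0]], rotation=[[0,0,0],[0,0,0],[0,0,0]])

```text
time_s: 7.58
eef_pos: [0.4386, 0.2521, 0.032]
tcp_rot: [0.0, 0.743, 0.67, 0.0]
contact_force: [-2.3, -1.4, 11.1]
opening: 0.413
gripper_force: 61.7
```

carry_out(dp=[[0,0,0],[0,0,0],[0,0,0],[0,0,0],[0,0,1],[0,0,3],[0,0,4],[0,0,4],[0,-2,2],[0,-4,2],[0,-4,1],[0,-4,0]], rotation=[[0,0,0],[0,0,0],[0,0,0],[0,0,0],[0,0,0],[0,0,0],[0,0,0],[0,0,0],[0,0,0],[0,0,0],[0,0,0],[0,0,0]], grip=0.7)

```text
time_s: 8.58
eef_pos: [0.4392, 0.1139, 0.2027]
tcp_rot: [0.001, 0.742, 0.67, 0.002]
contact_force: [1.5, 0.2, 0.8]
opening: 0.7
gripper_force: 0.0
```

carry_out(dp=[[0.4,-4.1,0],[0.4,-4.1,0],[0.4,-4.1,0],[0.4,-4.1,0],[0.4,-4.1,0],[0.4,-4.1,0],[0.4,-4.1,0],[0.4,-4.1,0],[0.4,-4.1,0],[0.4,-3.0,0],[0.4,-2.0,0],[0.3,-1.0,0]], rotation=[[0,0,0],[0,0,0],[0,0,0],[0,0,0],[0,0,0],[0,0,0],[0,0,0],[0,0,0],[0,0,0],[0,0,0],[0,0,0],[0,0,0]])

```text
time_s: 9.58
eef_pos: [0.4853, -0.317, 0.1999]
tcp_rot: [0.0, 0.743, 0.669, -0.0]
contact_force: [-0.6, -0.0, 1.0]
opening: 0.699
gripper_force: 0.0
```

```bash
python3 - <<'E'
from h import *
for n in('scene','top'):
    a,d=imaging.grab_frame(n);w=world(n,d)
    p=w.reshape(-1,3);p=p[(abs(p[:,0]-.4385)<.05)&(abs(p[:,1]-.252)<.05)&(p[:,2]>.012)]
    for z in np.arange(.012,.04,.004):
        q=p[(p[:,2]>=z)&(p[:,2]<z+.004)]
        if len(q)>3:print(n,round(z,3),len(q),np.round((q.min(0)+q.max(0))/2,4),np.round(np.ptp(q,0),4))
print(monitor.get_obs()['eef_pos'])
E
```

```text
scene 0.012 35 [0.4376 0.2485 0.0141] [0.0347 0.0361 0.0034]
scene 0.016 37 [0.4377 0.2497 0.018 ] [0.0359 0.0349 0.0039]
scene 0.02 41 [0.4363 0.2483 0.0221] [0.0319 0.0372 0.0038]
scene 0.024 65 [0.4385 0.2493 0.0259] [0.0367 0.0381 0.0039]
scene 0.028 22 [0.4387 0.25   0.0291] [0.0346 0.0346 0.0022]
top 0.012 13 [0.4365 0.2502 0.0137] [0.0353 0.0339 0.0031]
top 0.016 13 [0.4341 0.2521 0.0184] [0.021  0.036  0.0032]
top 0.02 56 [0.4364 0.2523 0.022 ] [0.0351 0.0339 0.0039]
top 0.024 44 [0.4364 0.2504 0.026 ] [0.035  0.0353 0.004 ]
top 0.028 5 [0.4364 0.2512 0.0299] [0.0302 0.0233 0.003 ]
[ 0.48552099 -0.31545929  0.19957726]
```

carry_out(dp=[[0,0,-2],[0,0,-2],[0,0,-2],[0,0,-1.3],[0,0,-0.5],[0,0,0],[0,0,0]], rotation=[[0,0,0],[0,0,0],[0,0,0],[0,0,0],[0,0,0],[0,0,0],[0,0,0]])

```text
time_s: 10.27
eef_pos: [0.4857, -0.3135, 0.1223]
tcp_rot: [0.0, 0.742, 0.67, 0.0]
contact_force: [0.9, 0.5, -0.2]
opening: 0.699
gripper_force: 0.0
```

carry_out(dp=[[0,0,0],[0,0,0],[0,0,0],[0,0,0],[0,0,0],[0,0,0],[0,0,0],[0,0,0]], rotation=[[0,0,0],[0,0,0],[0,0,0],[0,0,0],[0,0,0],[0,0,0],[0,0,0],[0,0,0]], grip=0)

```text
time_s: 10.93
eef_pos: [0.4861, -0.3143, 0.1233]
tcp_rot: [0.001, 0.742, 0.67, 0.001]
contact_force: [-0.3, 2.0, 7.0]
opening: 0.503
gripper_force: 60.8
```

carry_out(dp=[[0,0,1.0],[0,0,2.0],[0,0,2.5],[0,0,1.5],[-0.3,2,0],[-0.3,3,0],[-0.3,4,0],[-0.3,4,0],[-0.3,4,0],[-0.3,4,0],[-0.3,4,0],[-0.3,4,0]], rotation=[[0,0,0],[0,0,0],[0,0,0],[0,0,0],[0,0,0],[0,0,0],[0,0,0],[0,0,0],[0,0,0],[0,0,0],[0,0,0],[0,0,0]])

```text
time_s: 11.93
eef_pos: [0.461, -0.0227, 0.1927]
tcp_rot: [0.001, 0.743, 0.67, 0.0]
contact_force: [1.3, 1.4, -1.5]
opening: 0.503
gripper_force: 62.2
```

carry_out(dp=[[-0.3,4,0],[-0.3,4,-1],[-0.3,4,-3],[0,4,-3],[0,2,-3],[0,0,-3],[0,0,-2],[0,0,-0.7],[0,0,0],[0,0,0]], rotation=[[0,0,0],[0,0,0],[0,0,0],[0,0,0],[0,0,0],[0,0,0],[0,0,0],[0,0,0],[0,0,0],[0,0,0]])

```text
time_s: 12.77
eef_pos: [0.4535, 0.1422, 0.0456]
tcp_rot: [0.0, 0.743, 0.67, 0.0]
contact_force: [-0.5, 0.5, -1.2]
opening: 0.504
gripper_force: 62.2
```

carry_out(dp=[[0,1.0,0],[0,0,-0.8],[0,0,-0.4],[0,0,-0.2],[0,0,0],[0,0,0]], rotation=[[0,0,0],[0,0,0],[0,0,0],[0,0,0],[0,0,0],[0,0,0]])

```text
time_s: 13.27
eef_pos: [0.454, 0.1529, 0.0332]
tcp_rot: [0.0, 0.742, 0.67, 0.002]
contact_force: [-7.7, -0.0, 33.5]
opening: 0.499
gripper_force: 66.0
```

carry_out(dp=[[0,0,0.1],[0,0,0.05],[0,0,0]], rotation=[[0,0,0],[0,0,0],[0,0,0]])

```text
time_s: 13.52
eef_pos: [0.454, 0.1529, 0.0333]
tcp_rot: [0.0, 0.743, 0.67, 0.001]
contact_force: [-2.1, 1.6, 12.7]
opening: 0.503
gripper_force: 63.8
```

carry_out(dp=[[0,0,0],[0,0,0],[0,0,0],[0,0,0],[0,0,1],[0,0,3],[0,0,4],[0,0,4],[0,0,3.5],[0,-2,2],[0,-4,0],[0,-4,0]], rotation=[[0,0,0],[0,0,0],[0,0,0],[0,0,0],[0,0,0],[0,0,0],[0,0,0],[0,0,0],[0,0,0],[0,0,0],[0,0,0],[0,0,0]], grip=0.8)

```text
time_s: 14.52
eef_pos: [0.4537, 0.052, 0.2086]
tcp_rot: [0.001, 0.742, 0.671, 0.001]
contact_force: [0.6, -0.5, -0.6]
opening: 0.804
gripper_force: 0.0
```

carry_out(dp=[[0.35,-4.1,0],[0.35,-4.1,0],[0.35,-4.1,0],[0.35,-4.1,0],[0.35,-4.1,0],[0.35,-4.1,0],[0.35,-4.1,0],[0.35,-4.1,0],[0.35,-3,0],[0,-1.2,0],[0,0,0]], rotation=[[0,0,0],[0,0,0],[0,0,0],[0,0,0],[0,0,0],[0,0,0],[0,0,0],[0,0,0],[0,0,0],[0,0,0],[0,0,0]], grip=0.95)

```text
time_s: 15.43
eef_pos: [0.4841, -0.3202, 0.2062]
tcp_rot: [-0.0, 0.744, 0.669, -0.0]
contact_force: [-0.6, -1.1, 0.2]
opening: 0.951
gripper_force: 0.0
```

```bash
cat > chk.py <<'E'
from h import *
import sys
def chk(x,y,r,z0,z1,st=.004):
    for n in('scene','top'):
        a,d=imaging.grab_frame(n);save('last_%s.png'%n,a);w=world(n,d)
        p=w.reshape(-1,3);p=p[(np.hypot(p[:,0]-x,p[:,1]-y)<r)]
        for z in np.arange(z0,z1,st):
            q=p[(p[:,2]>=z)&(p[:,2]<z+st)]
            if len(q)>3:print(n,round(z,3),len(q),np.round((q.min(0)+q.max(0))/2,4),np.round(np.ptp(q,0),4))
    print(np.round(monitor.get_obs()['eef_pos'],4))
chk(*map(float,sys.argv[1:]))
E
python3 chk.py .454 .153 .04 .008 .04;  python3 chk.py .4385 .251 .04 .020 .04
```

```text
scene 0.008 43 [0.4445 0.1475 0.0099] [0.0495 0.0513 0.0037]
scene 0.012 52 [0.4514 0.1456 0.014 ] [0.0413 0.0403 0.0038]
scene 0.016 56 [0.4525 0.1497 0.0181] [0.0424 0.0466 0.0038]
scene 0.02 119 [0.4526 0.1504 0.022 ] [0.0443 0.0463 0.0038]
top 0.008 17 [0.4545 0.1547 0.0099] [0.0714 0.0744 0.0036]
top 0.012 29 [0.4495 0.1513 0.0142] [0.0379 0.0457 0.0035]
top 0.016 129 [0.4519 0.1505 0.018 ] [0.0425 0.0451 0.0039]
top 0.02 40 [0.453  0.1503 0.0219] [0.04   0.0406 0.0039]
[ 0.484  -0.3173  0.2066]
scene 0.02 40 [0.4367 0.2495 0.022 ] [0.0328 0.0348 0.0038]
scene 0.024 67 [0.4385 0.251  0.026 ] [0.0371 0.0403 0.0039]
scene 0.028 20 [0.4377 0.2486 0.029 ] [0.0304 0.036  0.0018]
top 0.02 63 [0.4364 0.2516 0.022 ] [0.0351 0.0366 0.0038]
top 0.024 38 [0.4364 0.2513 0.0259] [0.035  0.0333 0.0038]
top 0.028 7 [0.4317 0.2522 0.029 ] [0.0209 0.0307 0.0018]
[ 0.4842 -0.3163  0.2071]
```

carry_out(dp=[[0.15,0.1,-3],[0,0,-3],[0,0,-3],[0,0,-1.2],[0,0,-0.6],[0,0,0],[0,0,0]], rotation=[[0,0,0],[0,0,0],[0,0,0],[0,0,0],[0,0,0],[0,0,0],[0,0,0]])

```text
time_s: 16.22
eef_pos: [0.4865, -0.3161, 0.1]
tcp_rot: [0.0, 0.742, 0.67, 0.0]
contact_force: [-0.8, -0.7, 1.1]
opening: 0.95
gripper_force: 0.0
```

carry_out(dp=[[0,0,0],[0,0,0],[0,0,0],[0,0,0],[0,0,0],[0,0,0],[0,0,0],[0,0,0]], rotation=[[0,0,0],[0,0,0],[0,0,0],[0,0,0],[0,0,0],[0,0,0],[0,0,0],[0,0,0]], grip=0)

```text
time_s: 16.88
eef_pos: [0.4867, -0.3169, 0.101]
tcp_rot: [0.001, 0.743, 0.67, 0.001]
contact_force: [-1.5, 2.4, 7.9]
opening: 0.692
gripper_force: 64.3
```

carry_out(dp=[[0,0,1.0],[0,0,2.0],[0,0,2.5],[0,0,2.5],[1,1,0],[2,2,0],[2.6,2.8,0],[2.6,2.8,0],[2.6,2.8,0],[2.6,2.8,0],[2,2.5,0],[0.3,0.5,0]], rotation=[[0,0,0],[0,0,0],[0,0,0],[0,0,0],[0,0,0],[0,0,0],[0,0,0],[0,0,0],[0,0,0],[0,0,0],[0,0,0],[0,0,0]])

```text
time_s: 17.88
eef_pos: [0.646, -0.1402, 0.1787]
tcp_rot: [-0.0, 0.741, 0.671, 0.001]
contact_force: [-0.6, -0.7, -2.8]
opening: 0.688
gripper_force: 65.9
```

carry_out(dp=[[0,0,-2.5],[0,0,-2.5],[0,0,-2],[0,0,0],[0,0,0]], rotation=[[0,0,0],[0,0,0],[0,0,0],[0,0,0],[0,0,0]])

```text
time_s: 18.3
eef_pos: [0.6421, -0.1445, 0.1085]
tcp_rot: [-0.001, 0.743, 0.67, -0.001]
contact_force: [0.6, 0.6, -2.6]
opening: 0.687
gripper_force: 65.8
```

```bash
python3 chk.py .645 -.145 .06 .036 .12; python3 - <<'E'
import cv2,numpy as np
a=cv2.imread('pics/last_scene.png')[130:280,220:420];b=cv2.imread('pics/last_top.png')[160:260,240:373]
cv2.imwrite('pics/a3.png',np.hstack([cv2.resize(a,(400,300)),cv2.resize(b,(400,300))]))
E
```

```text
scene 0.036 18 [ 0.6441 -0.1463  0.0378] [0.0142 0.0151 0.0034]
scene 0.04 10 [ 0.6403 -0.1485  0.0423] [0.0101 0.0095 0.0034]
scene 0.044 15 [ 0.6412 -0.1483  0.0459] [0.012  0.0123 0.0037]
scene 0.048 21 [ 0.6427 -0.1453  0.0498] [0.0148 0.0149 0.0035]
scene 0.052 17 [ 0.6439 -0.1456  0.0539] [0.0156 0.0135 0.0033]
scene 0.056 14 [ 0.6464 -0.1454  0.0572] [0.0115 0.0098 0.0023]
scene 0.088 45 [ 0.6314 -0.1532  0.0902] [0.0503 0.0446 0.0031]
scene 0.092 60 [ 0.6378 -0.1527  0.094 ] [0.0716 0.0444 0.004 ]
scene 0.096 83 [ 0.6417 -0.1527  0.098 ] [0.0814 0.0452 0.0039]
scene 0.1 221 [ 0.6377 -0.1475  0.102 ] [0.0813 0.054  0.0039]
scene 0.104 42 [ 0.6376 -0.1506  0.1059] [0.0787 0.0407 0.0038]
scene 0.108 40 [ 0.641  -0.1457  0.11  ] [0.0866 0.0252 0.0039]
scene 0.112 37 [ 0.6408 -0.1469  0.1141] [0.0846 0.0252 0.0038]
scene 0.116 40 [ 0.6406 -0.1479  0.118 ] [0.0855 0.0253 0.0036]
[ 0.6436 -0.145   0.1106]
```

View pics/a3.png

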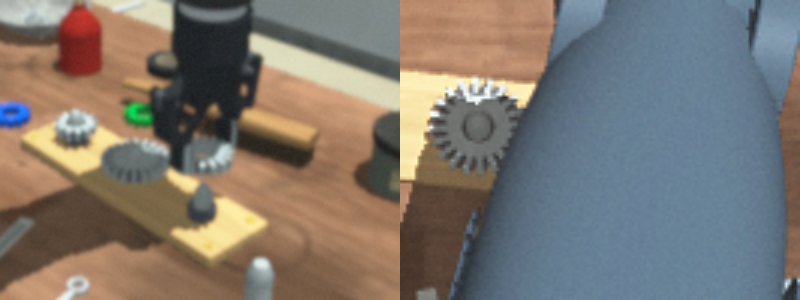

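The left half shows the worn cutter held level above the peg (200,200); the large cutter (135,160) is untouched. I need about 2.5 mm more in x.

carry_out(dp=[[0.25,0,0],[0,0,-1.5],[0,0,-1.5],[0,0,-0.8],[0,0,-0.5],[0,0,0],[0,0,0]], rotation=[[0,0,0],[0,0,0],[0,0,0],[0,0,0],[0,0,0],[0,0,0],[0,0,0]])

```text
time_s: 18.98
eef_pos: [0.6458, -0.1448, 0.0667]
tcp_rot: [0.0, 0.743, 0.67, 0.0]
contact_force: [0.3, 0.2, -2.6]
opening: 0.688
gripper_force: 65.8
```

carry_out(dp=[[0,0,-0.4],[0,0,-0.4],[0,0,-0.3],[0,0,0],[0,0,0]], rotation=[[0,0,0],[0,0,0],[0,0,0],[0,0,0],[0,0,0]])

```text
time_s: 19.4
eef_pos: [0.6453, -0.1447, 0.0549]
tcp_rot: [-0.0, 0.743, 0.67, -0.0]
contact_force: [0.4, 0.5, -2.3]
opening: 0.689
gripper_force: 65.9
```

carry_out(dp=[[0,0,-0.2],[0,0,-0.15],[0,0,0],[0,0,0]], rotation=[[0,0,0],[0,0,0],[0,0,0],[0,0,0]])

```text
time_s: 19.73
eef_pos: [0.6454, -0.1447, 0.0515]
tcp_rot: [-0.0, 0.743, 0.67, -0.0]
contact_force: [0.4, -0.2, -2.4]
opening: 0.694
gripper_force: 65.9
```

Bottom is about 1 mm above the seat; release and retreat.

carry_out(dp=[[0,0,-0.1],[0,0,0],[0,0,0]], rotation=[[0,0,0],[0,0,0],[0,0,0]])

```text
time_s: 19.98
eef_pos: [0.6455, -0.1447, 0.0511]
tcp_rot: [0.0, 0.743, 0.67, 0.0]
contact_force: [-1.9, 0.3, 3.5]
opening: 0.688
gripper_force: 66.4
```

carry_out(dp=[[0,0,0],[0,0,0],[0,0,0],[0,0,0],[0,0,1],[0,0,3],[0,0,4],[0,0,4],[0,0,0],[0.2,2,0],[0.3,3,0],[0.4,4,0]], rotation=[[0,0,0],[0,0,0],[0,0,0],[0,0,0],[0,0,0],[0,0,0],[0,0,0],[0,0,0],[0,0,0],[0,0,0],[0,0,0],[0,0,0]], grip=0.9)

```text
time_s: 20.98
eef_pos: [0.6545, -0.0559, 0.1718]
tcp_rot: [0.001, 0.744, 0.668, 0.0]
contact_force: [1.3, 0.4, -0.4]
opening: 0.902
gripper_force: 0.0
```

carry_out(dp=[[0.4,4,0],[0.4,4,0],[0.4,4,0],[0,0,0],[0,0,0]], rotation=[[0,0,0],[0,0,0],[0,0,0],[0,0,0],[0,0,0]], grip=0.8)

```text
time_s: 21.4
eef_pos: [0.6665, 0.0678, 0.1711]
tcp_rot: [0.0, 0.741, 0.671, 0.0]
contact_force: [0.1, -0.5, 0.2]
opening: 0.802
gripper_force: 0.0
```

```bash
python3 chk.py .645 -.145 .04 .026 .07; python3 chk.py .6665 .065 .055 .036 .19;
```

```text
scene 0.03 26 [ 0.6342 -0.1512  0.0325] [0.0376 0.046  0.0025]
scene 0.034 50 [ 0.6374 -0.1506  0.036 ] [0.0485 0.0479 0.004 ]
scene 0.038 59 [ 0.6452 -0.146   0.04  ] [0.0613 0.0567 0.004 ]
scene 0.042 252 [ 0.6449 -0.1446  0.044 ] [0.0592 0.0608 0.004 ]
scene 0.046 60 [ 0.6448 -0.1438  0.0479] [0.0598 0.0543 0.0038]
scene 0.05 20 [ 0.6432 -0.1455  0.0519] [0.0131 0.0145 0.0037]
scene 0.054 19 [ 0.6471 -0.1451  0.0563] [0.0116 0.0104 0.0032]
top 0.026 21 [ 0.6349 -0.1439  0.0281] [0.0345 0.0512 0.0034]
top 0.03 18 [ 0.6377 -0.1423  0.0319] [0.0368 0.0484 0.0035]
top 0.034 27 [ 0.6396 -0.1422  0.0363] [0.0518 0.0582 0.0032]
top 0.038 146 [ 0.6416 -0.1442  0.04  ] [0.057  0.0579 0.004 ]
top 0.042 178 [ 0.6434 -0.1442  0.044 ] [0.0569 0.058  0.0039]
top 0.046 33 [ 0.6452 -0.145   0.0479] [0.0466 0.0453 0.0039]
top 0.05 23 [ 0.6428 -0.1435  0.0518] [0.014  0.0144 0.0037]
top 0.054 7 [ 0.6448 -0.1445  0.0554] [0.0097 0.0072 0.0025]
[0.6664 0.0651 0.171 ]
scene 0.036 38 [0.6655 0.0641 0.038 ] [0.0459 0.05   0.0039]
scene 0.04 100 [0.6683 0.0639 0.0421] [0.0522 0.0509 0.0038]
scene 0.044 4
[... 277 characters left out ...]
.0198 0.001 ]
scene 0.156 20 [0.6649 0.0638 0.1583] [0.0809 0.029  0.0033]
scene 0.16 22 [0.6633 0.0613 0.1619] [0.0859 0.0254 0.0034]
scene 0.164 31 [0.6654 0.0626 0.166 ] [0.0944 0.0254 0.0038]
scene 0.168 33 [0.6665 0.0638 0.1698] [0.0958 0.0284 0.0035]
scene 0.172 35 [0.6654 0.0634 0.174 ] [0.0944 0.0272 0.004 ]
scene 0.176 32 [0.665  0.0634 0.178 ] [0.0972 0.0265 0.0037]
scene 0.18 31 [0.6648 0.062  0.1819] [0.093  0.0267 0.0036]
scene 0.184 39 [0.666  0.0637 0.186 ] [0.0966 0.0294 0.0039]
scene 0.188 28 [0.6664 0.0613 0.1899] [0.0967 0.0224 0.0038]
top 0.036 28 [0.6694 0.0507 0.038 ] [0.0395 0.0172 0.004 ]
top 0.04 35 [0.6679 0.0491 0.0419] [0.0372 0.015  0.0037]
[0.6664 0.064  0.1709]
```

carry_out(dp=[[0,0,-4],[0,0,-4],[0,0,-2.5],[0,0,-1.1],[0,0,-0.5],[0,0,0],[0,0,0]], rotation=[[0,0,0],[0,0,0],[0,0,0],[0,0,0],[0,0,0],[0,0,0],[0,0,0]])

```text
time_s: 22.18
eef_pos: [0.6675, 0.0648, 0.0512]
tcp_rot: [0.001, 0.743, 0.67, 0.001]
contact_force: [0.5, 0.3, 0.1]
opening: 0.801
gripper_force: 0.0
```

carry_out(dp=[[0,0,0],[0,0,0],[0,0,0],[0,0,0],[0,0,0],[0,0,0],[0,0,0],[0,0,0]], rotation=[[0,0,0],[0,0,0],[0,0,0],[0,0,0],[0,0,0],[0,0,0],[0,0,0],[0,0,0]], grip=0)

```text
time_s: 22.85
eef_pos: [0.6676, 0.0652, 0.0523]
tcp_rot: [0.001, 0.743, 0.67, 0.001]
contact_force: [-1.3, -1.3, 8.1]
opening: 0.581
gripper_force: 60.8
```

carry_out(dp=[[0,0,1.0],[0,0,2.0],[0,0,4],[0,0,4],[0,0,4],[-0.5,-1,0],[-1,-2,0],[-1.7,-3.6,0],[-1.7,-3.6,0],[-1.7,-3.6,0],[-1.7,-3.6,0],[-1.7,-3.6,0]], rotation=[[0,0,0],[0,0,0],[0,0,0],[0,0,0],[0,0,0],[0,0,0],[0,0,0],[0,0,0],[0,0,0],[0,0,0],[0,0,0],[0,0,0]])

```text
time_s: 23.85
eef_pos: [0.5654, -0.1461, 0.2008]
tcp_rot: [0.001, 0.742, 0.67, 0.0]
contact_force: [1.1, 0.0, -1.4]
opening: 0.58
gripper_force: 62.7
```

carry_out(dp=[[-1.7,-3.6,0],[-1.7,-3.6,0],[-1.7,-3.6,0],[-1.7,-3.6,0],[-1.3,-2.7,0],[0,0,-1],[0,0,0],[0,0,0]], rotation=[[0,0,0],[0,0,0],[0,0,0],[0,0,0],[0,0,0],[0,0,0],[0,0,0],[0,0,0]])

```text
time_s: 24.52
eef_pos: [0.4851, -0.3155, 0.1899]
tcp_rot: [-0.0, 0.743, 0.67, 0.0]
contact_force: [0.2, 0.7, -1.4]
opening: 0.579
gripper_force: 62.6
```

```bash
python3 chk.py .486 -.316 .06 .124 .21; python3 - <<'E'
import cv2,numpy as np
a=cv2.imread('pics/last_scene.png')[180:330,250:450]
cv2.imwrite('pics/a4.png',cv2.resize(a,(600,450)))
E
```

```text
scene 0.124 31 [ 0.4836 -0.3183  0.126 ] [0.0159 0.0186 0.0039]
scene 0.128 32 [ 0.4848 -0.317   0.13  ] [0.0177 0.0216 0.0039]
scene 0.132 36 [ 0.4853 -0.3176  0.134 ] [0.0175 0.0178 0.0039]
scene 0.136 43 [ 0.4851 -0.3176  0.138 ] [0.0137 0.0158 0.0039]
scene 0.14 24 [ 0.4867 -0.3168  0.141 ] [0.0114 0.0098 0.0017]
scene 0.168 69 [ 0.4755 -0.3229  0.17  ] [0.0459 0.037  0.0039]
scene 0.172 92 [ 0.4814 -0.3228  0.174 ] [0.0654 0.0371 0.004 ]
scene 0.176 213 [ 0.4848 -0.3214  0.178 ] [0.0745 0.0405 0.0039]
scene 0.18 184 [ 0.48   -0.3195  0.1819] [0.0693 0.0402 0.0039]
scene 0.184 58 [ 0.481  -0.3169  0.186 ] [0.0705 0.0242 0.0039]
scene 0.188 72 [ 0.4843 -0.3171  0.19  ] [0.0768 0.0257 0.004 ]
scene 0.192 64 [ 0.483  -0.3169  0.194 ] [0.0753 0.0253 0.0039]
scene 0.196 69 [ 0.4806 -0.3174  0.198 ] [0.0699 0.0239 0.004 ]
scene 0.2 57 [ 0.4833 -0.3186  0.202 ] [0.0743 0.0232 0.0039]
scene 0.204 53 [ 0.4817 -0.3191  0.206 ] [0.0708 0.0227 0.0039]
scene 0.208 44 [ 0.4801 -0.3203  0.21  ] [0.0718 0.025  0.0039]
top 0.136 10 [ 0.4854 -0.3149  0.1382] [0.0107 0.0044 0.0032]
top 0.164 8 [ 0.4799 -0.2996  0.1662] [0.0521 0.0182 0.0029]
top 0.168 8 [ 0.4786 -0.2996  0.1702] [0.0374 0.0162 0.0033]
top 0.172 39 [ 0.4847 -0.3001  0.1741] [0.0703 0.0221 0.0036]
top 0.176 83 [ 0.4825 -0.3005  0.178 ] [0.0701 0.0199 0.004 ]
top 0.18 27 [ 0.4863 -0.2996  0.1819] [0.0575 0.0165 0.0036]
top 0.184 4 [ 0.481  -0.3032  0.1859] [0.0634 0.0062 0.0029]
top 0.192 5 [ 0.4846 -0.303   0.1941] [0.0589 0.007  0.0024]
top 0.208 13 [ 0.481  -0.3049  0.2101] [0.0838 0.0152 0.0034]
[ 0.4859 -0.3149  0.1902]
```

View pics/a4.png

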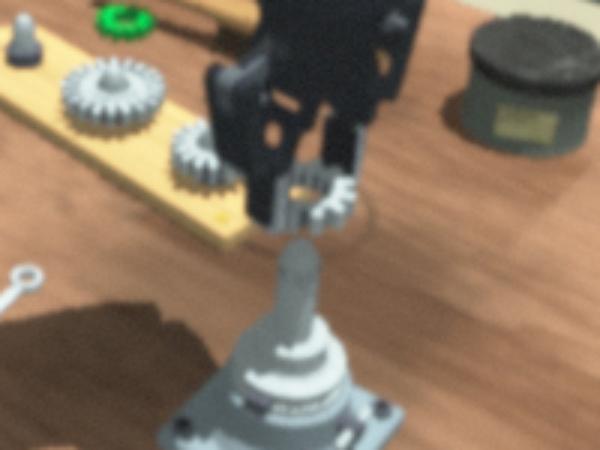

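The cutter is held level right above the arbor tip (300,250 in the crop). The worn cutter sits on its peg behind, at about (205,150).

carry_out(dp=[[0.05,-0.05,-1],[0,0,-1.5],[0,0,-1],[0,0,-0.8],[0,0,0],[0,0,0]], rotation=[[0,0,0],[0,0,0],[0,0,0],[0,0,0],[0,0,0],[0,0,0]])

```text
time_s: 25.12
eef_pos: [0.4859, -0.3158, 0.1462]
tcp_rot: [-0.001, 0.742, 0.67, -0.0]
contact_force: [-0.1, 0.2, -0.5]
opening: 0.577
gripper_force: 62.6
```

carry_out(dp=[[0,0,-1],[0,0,-1],[0,0,-1],[0,0,-0.7],[0,0,-0.4],[0,0,0],[0,0,0]], rotation=[[0,0,0],[0,0,0],[0,0,0],[0,0,0],[0,0,0],[0,0,0],[0,0,0]])

```text
time_s: 25.7
eef_pos: [0.4858, -0.3162, 0.1054]
tcp_rot: [-0.0, 0.743, 0.67, -0.0]
contact_force: [-0.0, -0.8, -1.2]
opening: 0.579
gripper_force: 62.7
```

carry_out(dp=[[0,0,-0.2],[0,0,-0.15],[0,0,0],[0,0,0]], rotation=[[0,0,0],[0,0,0],[0,0,0],[0,0,0]])

```text
time_s: 26.03
eef_pos: [0.4862, -0.3164, 0.1025]
tcp_rot: [0.0, 0.743, 0.67, 0.0]
contact_force: [0.2, 0.2, -0.4]
opening: 0.579
gripper_force: 62.8
```

carry_out(dp=[[0,0,-0.15],[0,0,0],[0,0,0]], rotation=[[0,0,0],[0,0,0],[0,0,0]])

```text
time_s: 26.28
eef_pos: [0.4862, -0.3165, 0.1023]
tcp_rot: [0.001, 0.743, 0.67, 0.0]
contact_force: [-4.0, 2.0, 12.6]
opening: 0.58
gripper_force: 64.0
```

carry_out(dp=[[0,0,0],[0,0,0],[0,0,0],[0,0,0],[0,0,1],[0,0,3],[0,0,4],[0,0,3],[-0.3,2,0],[-0.3,4,0],[-0.3,4,0],[-0.3,4,0]], rotation=[[0,0,0],[0,0,0],[0,0,0],[0,0,0],[0,0,0],[0,0,0],[0,0,0],[0,0,0],[0,0,0],[0,0,0],[0,0,0],[0,0,0]], grip=0.8)

```text
time_s: 27.28
eef_pos: [0.4735, -0.1751, 0.2113]
tcp_rot: [0.0, 0.743, 0.669, 0.0]
contact_force: [0.7, 0.9, 0.0]
opening: 0.801
gripper_force: 0.0
```

carry_out(dp=[[-0.3,4,0],[-0.3,4,0],[-0.3,4,0],[-0.3,4,0],[-0.3,4,0],[-0.3,4,0],[-0.3,4,0],[0,3,0],[0,2,0],[0,0,0]], rotation=[[0,0,0],[0,0,0],[0,0,0],[0,0,0],[0,0,0],[0,0,0],[0,0,0],[0,0,0],[0,0,0],[0,0,0]], grip=0.7)

```text
time_s: 28.12
eef_pos: [0.4529, 0.1572, 0.2112]
tcp_rot: [-0.0, 0.741, 0.671, 0.001]
contact_force: [-0.2, -0.3, 0.2]
opening: 0.699
gripper_force: 0.0
```

```bash
python3 chk.py .486 -.316 .04 .06 .15; python3 chk.py .645 -.145 .04 .038 .05
```

```text
scene 0.06 260 [ 0.4843 -0.3175  0.062 ] [0.0558 0.0603 0.004 ]
scene 0.064 132 [ 0.4818 -0.3177  0.0659] [0.0492 0.0569 0.0038]
scene 0.068 34 [ 0.4777 -0.3194  0.0699] [0.0221 0.0339 0.0038]
scene 0.072 32 [ 0.4761 -0.3244  0.074 ] [0.0194 0.025  0.0037]
scene 0.076 14 [ 0.4718 -0.3247  0.0781] [0.0195 0.0236 0.003 ]
scene 0.08 45 [ 0.4766 -0.3204  0.0821] [0.0318 0.0429 0.0039]
scene 0.084 56 [ 0.4857 -0.3184  0.086 ] [0.0515 0.0478 0.0039]
scene 0.088 168 [ 0.4848 -0.3164  0.09  ] [0.0505 0.0519 0.0039]
scene 0.092 229 [ 0.4855 -0.3166  0.0939] [0.0499 0.0508 0.0038]
scene 0.096 25 [ 0.4832 -0.3172  0.0979] [0.0131 0.0199 0.0038]
scene 0.1 26 [ 0.4849 -0.3195  0.1018] [0.0199 0.0156 0.0036]
scene 0.104 30 [ 0.4842 -0.3188  0.106 ] [0.0175 0.0173 0.0039]
scene 0.108 23 [ 0.4833 -0.3184  0.11  ] [0.0161 0.0191 0.0035]
scene 0.112 30 [ 0.4835 -0.3178  0.1142] [0.0141 0.0194 0.0035]
scene 0.116 26 [ 0.4823 -0.3172  0.118 ] [0.0124 0.0211 0.0039]
scene 0.12 25 [ 0.4846 -0.318   0.122 ] [0.0171 0.0183 0.0039]
scene 0.124 28 [ 0.4834 -0.3188  0.1259] [0.0174 0.0173 0.0038]
scene 0.128 3
[... 1137 characters left out ...]
339] [0.0173 0.015  0.0036]
top 0.136 27 [ 0.4865 -0.3141  0.138 ] [0.013  0.015  0.0038]
top 0.14 6 [ 0.4863 -0.3138  0.1416] [0.0044 0.0083 0.0023]
[0.4528 0.1544 0.211 ]
scene 0.038 60 [ 0.6425 -0.1433  0.0401] [0.0551 0.0637 0.0038]
scene 0.042 246 [ 0.6447 -0.1457  0.044 ] [0.0631 0.0592 0.0039]
scene 0.046 65 [ 0.6415 -0.1461  0.0478] [0.0574 0.0581 0.0036]
scene 0.05 21 [ 0.6431 -0.1459  0.052 ] [0.0117 0.0146 0.0037]
top 0.038 162 [ 0.643  -0.1443  0.04  ] [0.0592 0.058  0.0039]
top 0.042 161 [ 0.6419 -0.1429  0.044 ] [0.0588 0.0554 0.0039]
top 0.046 34 [ 0.645  -0.1438  0.048 ] [0.0418 0.0576 0.0038]
top 0.05 17 [ 0.6429 -0.1412  0.0519] [0.0143 0.0144 0.0036]
[0.4528 0.1531 0.2109]
```

carry_out(dp=[[0.1,-0.1,-4],[0,0,-4],[0,0,-4],[0,0,-3],[0,0,-2],[0,0,-0.7],[0,0,0],[0,0,0]], rotation=[[0,0,0],[0,0,0],[0,0,0],[0,0,0],[0,0,0],[0,0,0],[0,0,0],[0,0,0]])

```text
time_s: 28.98
eef_pos: [0.4545, 0.1522, 0.0343]
tcp_rot: [0.0, 0.743, 0.669, 0.0]
contact_force: [0.2, 0.2, -0.5]
opening: 0.704
gripper_force: 0.0
```

carry_out(dp=[[0,0,0],[0,0,0],[0,0,0],[0,0,0],[0,0,0],[0,0,0],[0,0,0],[0,0,0]], rotation=[[0,0,0],[0,0,0],[0,0,0],[0,0,0],[0,0,0],[0,0,0],[0,0,0],[0,0,0]], grip=0)

```text
time_s: 29.65
eef_pos: [0.4551, 0.1529, 0.0356]
tcp_rot: [0.001, 0.743, 0.67, 0.001]
contact_force: [-1.4, -1.6, 8.2]
opening: 0.498
gripper_force: 60.0
```

carry_out(dp=[[0,0,1],[0,0,3],[0,0,4],[0,0,4],[0,0,4],[0,0,1],[0.2,-2,0],[0.2,-3,0],[0.3,-4,0],[0.3,-4,0],[0.3,-4,0],[0.3,-4,0]], rotation=[[0,0,0],[0,0,0],[0,0,0],[0,0,0],[0,0,0],[0,0,0],[0,0,0],[0,0,0],[0,0,0],[0,0,0],[0,0,0],[0,0,0]])

```text
time_s: 30.65
eef_pos: [0.4699, -0.059, 0.2051]
tcp_rot: [0.001, 0.742, 0.67, 0.001]
contact_force: [1.0, 1.1, -1.7]
opening: 0.499
gripper_force: 62.0
```

carry_out(dp=[[0.3,-4,0],[0.3,-4,0],[0.3,-4,0],[0.3,-4,0],[0.3,-4,0],[0,-3,0],[0,-2,0],[0,-0.9,0],[0,0,0],[0,0,0]], rotation=[[0,0,0],[0,0,0],[0,0,0],[0,0,0],[0,0,0],[0,0,0],[0,0,0],[0,0,0],[0,0,0],[0,0,0]])

```text
time_s: 31.48
eef_pos: [0.4847, -0.3159, 0.2042]
tcp_rot: [0.0, 0.743, 0.67, 0.0]
contact_force: [-0.8, 0.5, -1.4]
opening: 0.499
gripper_force: 62.0
```

```bash
python3 chk.py .486 -.316 .06 .136 .205; python3 - <<'E'
import cv2,numpy as np
a=cv2.imread('pics/last_scene.png')[150:330,220:460]
cv2.imwrite('pics/a5.png',cv2.resize(a,(600,450)))
E
```

```text
scene 0.136 34 [ 0.4863 -0.3175  0.138 ] [0.0164 0.0141 0.004 ]
scene 0.14 29 [ 0.4864 -0.3177  0.1411] [0.0113 0.0118 0.0021]
scene 0.172 36 [ 0.4806 -0.3241  0.1745] [0.0376 0.0339 0.0028]
scene 0.176 74 [ 0.4799 -0.3243  0.178 ] [0.0371 0.0351 0.0039]
scene 0.18 86 [ 0.4777 -0.3235  0.182 ] [0.0439 0.0353 0.004 ]
scene 0.184 119 [ 0.4819 -0.324   0.186 ] [0.0564 0.0347 0.004 ]
scene 0.188 201 [ 0.4807 -0.3222  0.19  ] [0.0607 0.0371 0.004 ]
scene 0.192 65 [ 0.4845 -0.3174  0.1941] [0.0704 0.0251 0.0038]
scene 0.196 64 [ 0.4837 -0.3171  0.1979] [0.0703 0.0253 0.0038]
scene 0.2 68 [ 0.4788 -0.3172  0.2019] [0.0619 0.0241 0.0039]
scene 0.204 70 [ 0.484 -0.318  0.206] [0.0716 0.0232 0.004 ]
top 0.136 12 [ 0.4854 -0.3191  0.1379] [0.0109 0.0044 0.0037]
top 0.172 7 [ 0.4846 -0.3009  0.1738] [0.0373 0.0113 0.0014]
top 0.176 10 [ 0.4803 -0.2991  0.1783] [0.033  0.01   0.0024]
top 0.18 17 [ 0.4852 -0.3032  0.182 ] [0.043  0.0165 0.0036]
top 0.184 67 [ 0.4851 -0.3024  0.186 ] [0.0512 0.0159 0.0037]
top 0.188 26 [ 0.4838 -0.3034  0.19  ] [0.0652 0.0161 0.0038]
top 0.192 6 [ 0.4838 -0.3075  0.194 ] [0.0691 0.0068 0.003 ]
top 0.196 5 [ 0.4773 -0.3036  0.198 ] [0.0564 0.0059 0.0036]
top 0.2 5 [ 0.4813 -0.3044  0.2017] [0.0604 0.0043 0.0021]
top 0.204 4 [ 0.48   -0.3039  0.2058] [0.062  0.0063 0.0031]
[ 0.4849 -0.3149  0.2041]
```

View pics/a5.png

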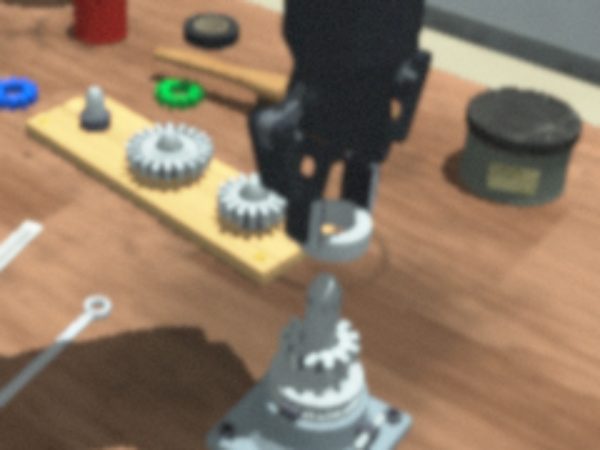

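The spacer is held level above the arbor (325,280), with the small cutter seated below at about (325,355) and the worn cutter on its peg (250,205).

carry_out(dp=[[0.1,0.15,-1],[0,0,-1.5],[0,0,-1.5],[0,0,-0.8],[0,0,0],[0,0,0]], rotation=[[0,0,0],[0,0,0],[0,0,0],[0,0,0],[0,0,0],[0,0,0]])

```text
time_s: 32.08
eef_pos: [0.4859, -0.314, 0.1554]
tcp_rot: [-0.0, 0.742, 0.67, -0.0]
contact_force: [0.3, -0.2, -2.4]
opening: 0.498
gripper_force: 62.0
```

carry_out(dp=[[0,0,-1],[0,0,-1],[0,0,-0.7],[0,0,-0.4],[0,0,0],[0,0,0]], rotation=[[0,0,0],[0,0,0],[0,0,0],[0,0,0],[0,0,0],[0,0,0]])

```text
time_s: 32.58
eef_pos: [0.4858, -0.3147, 0.1243]
tcp_rot: [-0.0, 0.743, 0.67, -0.0]
contact_force: [0.1, 0.1, -2.5]
opening: 0.498
gripper_force: 62.0
```

carry_out(dp=[[0,0,-0.15],[0,0,-0.1],[0,0,0],[0,0,0]], rotation=[[0,0,0],[0,0,0],[0,0,0],[0,0,0]])

```text
time_s: 32.92
eef_pos: [0.486, -0.3149, 0.1236]
tcp_rot: [0.001, 0.743, 0.67, 0.0]
contact_force: [-4.2, 2.6, 12.7]
opening: 0.5
gripper_force: 63.5
```

carry_out(dp=[[0,0,0],[0,0,0],[0,0,0],[0,0,0],[0,0,1],[0,0,3],[0,0,4],[0,0,0.5],[-0.3,2,0],[-0.3,4,0],[-0.3,4,0],[-0.3,4,0]], rotation=[[0,0,0],[0,0,0],[0,0,0],[0,0,0],[0,0,0],[0,0,0],[0,0,0],[0,0,0],[0,0,0],[0,0,0],[0,0,0],[0,0,0]], grip=0.7)

```text
time_s: 33.92
eef_pos: [0.4736, -0.1737, 0.2077]
tcp_rot: [0.0, 0.743, 0.669, 0.0]
contact_force: [1.1, 0.7, 0.6]
opening: 0.703
gripper_force: 0.0
```

carry_out(dp=[[-0.4,4,0],[-0.4,4,0],[-0.4,4,0],[-0.4,4,0],[-0.4,4,0],[-0.4,4,0],[-0.4,4,0],[-0.4,4,0],[-0.4,4,0],[0,4,0],[0,2,0],[0,0.7,0]], rotation=[[0,0,0],[0,0,0],[0,0,0],[0,0,0],[0,0,0],[0,0,0],[0,0,0],[0,0,0],[0,0,0],[0,0,0],[0,0,0],[0,0,0]], grip=0.65)

```text
time_s: 34.92
eef_pos: [0.4379, 0.2556, 0.2076]
tcp_rot: [-0.0, 0.741, 0.671, 0.001]
contact_force: [-0.2, -0.0, -0.5]
opening: 0.647
gripper_force: 0.0
```

```bash
python3 chk.py .486 -.316 .04 .084 .15; python3 chk.py .4385 .251 .03 .02 .032
```

```text
scene 0.084 69 [ 0.4817 -0.3186  0.086 ] [0.0442 0.0482 0.004 ]
scene 0.088 67 [ 0.4799 -0.3174  0.09  ] [0.0401 0.0494 0.0039]
scene 0.092 63 [ 0.4821 -0.318   0.094 ] [0.0447 0.0478 0.0039]
scene 0.096 63 [ 0.4807 -0.3211  0.098 ] [0.037  0.039  0.0038]
scene 0.1 60 [ 0.4799 -0.3209  0.102 ] [0.0348 0.0391 0.0039]
scene 0.104 136 [ 0.483  -0.3173  0.106 ] [0.0435 0.0465 0.0039]
scene 0.108 193 [ 0.4838 -0.3185  0.11  ] [0.0432 0.0439 0.0039]
scene 0.112 25 [ 0.4827 -0.3183  0.114 ] [0.0147 0.0187 0.0039]
scene 0.116 28 [ 0.4817 -0.3177  0.118 ] [0.0127 0.0197 0.0038]
scene 0.12 29 [ 0.4851 -0.3176  0.122 ] [0.0178 0.0196 0.0039]
scene 0.124 30 [ 0.4837 -0.319   0.126 ] [0.0157 0.0177 0.0039]
scene 0.128 35 [ 0.484  -0.3173  0.1301] [0.0172 0.0207 0.0036]
scene 0.132 35 [ 0.4845 -0.3173  0.134 ] [0.019  0.0172 0.0039]
scene 0.136 40 [ 0.4862 -0.3172  0.138 ] [0.0159 0.0143 0.0039]
scene 0.14 25 [ 0.4863 -0.3177  0.1408] [0.0122 0.0102 0.0015]
top 0.084 17 [ 0.4848 -0.3052  0.0858] [0.0495 0.0287 0.0034]
top 0.088 28 [ 0.4845 -0.3085  0.0899] [0.0493 0.0355 0.0037]
top 0.092 14 [ 0.4
[... 482 characters left out ...]
 8 [ 0.486  -0.3093  0.126 ] [0.0196 0.0087 0.0037]
top 0.128 19 [ 0.4858 -0.3158  0.1302] [0.0195 0.02   0.0029]
top 0.132 25 [ 0.4856 -0.315   0.1339] [0.0152 0.0195 0.0037]
top 0.136 25 [ 0.4844 -0.315   0.1383] [0.0129 0.0127 0.0032]
top 0.14 5 [ 0.4842 -0.3142  0.1407] [0.0043 0.0085 0.0008]
[0.4378 0.2532 0.2073]
scene 0.02 39 [0.436  0.2495 0.022 ] [0.0328 0.0347 0.0039]
scene 0.024 64 [0.4387 0.2497 0.026 ] [0.0363 0.037  0.0038]
scene 0.028 20 [0.4367 0.2489 0.0293] [0.0329 0.0341 0.0023]
top 0.02 49 [0.4364 0.2515 0.022 ] [0.0351 0.0364 0.0038]
top 0.024 51 [0.4364 0.2506 0.026 ] [0.035  0.035  0.0039]
top 0.028 6 [0.4387 0.2493 0.0298] [0.0209 0.0348 0.0027]
[0.4378 0.2514 0.2072]
```

The spacer is home: its top reads about 0.108 in both views. Now the sleeve.

carry_out(dp=[[0.05,0,-4],[0,0,-4],[0,0,-4],[0,0,-3],[0,0,-1.8],[0,0,-0.5],[0,0,0],[0,0,0]], rotation=[[0,0,0],[0,0,0],[0,0,0],[0,0,0],[0,0,0],[0,0,0],[0,0,0],[0,0,0]])

```text
time_s: 35.78
eef_pos: [0.4391, 0.2517, 0.0351]
tcp_rot: [0.0, 0.743, 0.669, 0.0]
contact_force: [0.7, 0.5, 0.6]
opening: 0.647
gripper_force: 0.0
```

carry_out(dp=[[0,0,0],[0,0,0],[0,0,0],[0,0,0],[0,0,0],[0,0,0],[0,0,0],[0,0,0]], rotation=[[0,0,0],[0,0,0],[0,0,0],[0,0,0],[0,0,0],[0,0,0],[0,0,0],[0,0,0]], grip=0)

```text
time_s: 36.45
eef_pos: [0.4395, 0.2526, 0.0361]
tcp_rot: [0.001, 0.743, 0.67, 0.001]
contact_force: [-0.7, -2.5, 8.1]
opening: 0.409
gripper_force: 59.1
```

carry_out(dp=[[0,0,1],[0,0,3],[0,0,4],[0,0,4],[0,0,4],[0,0,1.5],[0.2,-2,0],[0.2,-3,0],[0.4,-4,0],[0.4,-4,0],[0.4,-4,0],[0.4,-4,0]], rotation=[[0,0,0],[0,0,0],[0,0,0],[0,0,0],[0,0,0],[0,0,0],[0,0,0],[0,0,0],[0,0,0],[0,0,0],[0,0,0],[0,0,0]])

```text
time_s: 37.45
eef_pos: [0.4582, 0.0407, 0.2107]
tcp_rot: [0.001, 0.742, 0.67, 0.001]
contact_force: [0.5, -0.4, -0.5]
opening: 0.409
gripper_force: 60.4
```

carry_out(dp=[[0.4,-4,0],[0.4,-4,0],[0.4,-4,0],[0.4,-4,0],[0.4,-4,0],[0.4,-4,0],[0.3,-4,0],[0,-4,0],[0,-2.5,0],[0,-1.2,0],[0,0,0],[0,0,0]], rotation=[[0,0,0],[0,0,0],[0,0,0],[0,0,0],[0,0,0],[0,0,0],[0,0,0],[0,0,0],[0,0,0],[0,0,0],[0,0,0],[0,0,0]])

```text
time_s: 38.45
eef_pos: [0.4852, -0.3145, 0.2097]
tcp_rot: [-0.0, 0.743, 0.669, 0.0]
contact_force: [-0.8, 0.5, -1.2]
opening: 0.41
gripper_force: 60.4
```

```bash
python3 chk.py .486 -.316 .06 .136 .205
```

```text
scene 0.136 37 [ 0.4854 -0.3175  0.138 ] [0.0146 0.0129 0.004 ]
scene 0.14 25 [ 0.4861 -0.3173  0.1417] [0.0129 0.0108 0.0033]
scene 0.176 16 [ 0.4757 -0.3206  0.1793] [0.0184 0.0264 0.0013]
scene 0.18 51 [ 0.483  -0.321   0.1821] [0.0345 0.0282 0.0039]
scene 0.184 61 [ 0.4806 -0.319   0.186 ] [0.041  0.0313 0.0039]
scene 0.188 67 [ 0.4829 -0.3209  0.19  ] [0.0463 0.0286 0.0039]
scene 0.192 78 [ 0.4813 -0.3198  0.194 ] [0.053  0.0295 0.0039]
scene 0.196 135 [ 0.4846 -0.3192  0.198 ] [0.0625 0.0308 0.004 ]
scene 0.2 101 [ 0.4842 -0.32    0.202 ] [0.0621 0.0286 0.0039]
scene 0.204 72 [ 0.481  -0.3164  0.206 ] [0.0559 0.0234 0.0039]
top 0.136 9 [ 0.4854 -0.3189  0.1381] [0.0108 0.0047 0.0028]
top 0.176 7 [ 0.4844 -0.3021  0.178 ] [0.033  0.0114 0.0038]
top 0.18 7 [ 0.4831 -0.2983  0.1823] [0.0267 0.0058 0.0025]
top 0.184 6 [ 0.4778 -0.2986  0.1859] [0.0165 0.0067 0.0035]
top 0.188 10 [ 0.496  -0.3026  0.19  ] [0.0328 0.0138 0.0039]
top 0.192 20 [ 0.4846 -0.3017  0.1939] [0.0507 0.013  0.0038]
top 0.196 41 [ 0.4834 -0.3027  0.198 ] [0.0606 0.0133 0.0039]
top 0.2 13 [ 0.4802 -0.3017  0.202 ] [0.0544 0.0099 0.0037]
[ 0.4854 -0.3134  0.2096]
```

carry_out(dp=[[0.07,-0.08,-1],[0,0,-2],[0,0,-1.5],[0,0,-0.8],[0,0,0],[0,0,0]], rotation=[[0,0,0],[0,0,0],[0,0,0],[0,0,0],[0,0,0],[0,0,0]])

```text
time_s: 39.05
eef_pos: [0.4862, -0.3148, 0.156]
tcp_rot: [-0.0, 0.742, 0.67, -0.0]
contact_force: [0.3, -0.2, -0.9]
opening: 0.409
gripper_force: 60.4
```

carry_out(dp=[[0,0,-0.7],[0,0,-0.5],[0,0,-0.3],[0,0,0],[0,0,0]], rotation=[[0,0,0],[0,0,0],[0,0,0],[0,0,0],[0,0,0]])

```text
time_s: 39.47
eef_pos: [0.486, -0.3155, 0.1411]
tcp_rot: [-0.0, 0.743, 0.67, -0.0]
contact_force: [0.1, 0.2, -0.9]
opening: 0.412
gripper_force: 60.4
```

carry_out(dp=[[0,0,-0.15],[0,0,-0.15],[0,0,0],[0,0,0]], rotation=[[0,0,0],[0,0,0],[0,0,0],[0,0,0]])

```text
time_s: 39.8
eef_pos: [0.4863, -0.3158, 0.1401]
tcp_rot: [0.001, 0.743, 0.67, 0.0]
contact_force: [-5.5, 2.7, 14.5]
opening: 0.408
gripper_force: 62.0
```

Contact; release, lift and retreat.

carry_out(dp=[[0,0,0],[0,0,0],[0,0,0],[0,0,0],[0,0,1],[0,0,3],[0,0,4],[0,0,1],[-0.3,3,0],[-0.3,4,0],[-0.3,4,0],[-0.3,4,0]], rotation=[[0,0,0],[0,0,0],[0,0,0],[0,0,0],[0,0,0],[0,0,0],[0,0,0],[0,0,0],[0,0,0],[0,0,0],[0,0,0],[0,0,0]], grip=0.7)

```text
time_s: 40.8
eef_pos: [0.4738, -0.1644, 0.2288]
tcp_rot: [0.0, 0.743, 0.669, 0.0]
contact_force: [1.6, 0.1, 0.4]
opening: 0.698
gripper_force: 0.0
```

carry_out(dp=[[0,4,0],[0,4,0],[0,4,0],[0,4,0],[0,4,0],[0,2,0],[0,0,0],[0,0,0]], rotation=[[0,0,0],[0,0,0],[0,0,0],[0,0,0],[0,0,0],[0,0,0],[0,0,0],[0,0,0]])

```text
time_s: 41.47
eef_pos: [0.4742, 0.0555, 0.2287]
tcp_rot: [0.0, 0.742, 0.671, 0.0]
contact_force: [0.4, 0.5, 0.3]
opening: 0.702
gripper_force: 0.0
```

```bash
python3 chk.py .486 -.316 .04 .08 .15 | grep -E 'scene'; python3 chk.py .645 -.145 .04 .038 .05; python3 chk.py .656 -.0395 .05 .036 .05; python3 - <<'E'
import cv2,numpy as np
a=cv2.imread('pics/last_scene.png')[150:360,200:460]
cv2.imwrite('pics/a6.png',cv2.resize(a,(650,525)))
E
```

```text
scene 0.08 43 [ 0.4764 -0.3202  0.0821] [0.0336 0.0433 0.0036]
scene 0.084 64 [ 0.4816 -0.3184  0.086 ] [0.0441 0.0476 0.004 ]
scene 0.088 66 [ 0.4807 -0.318   0.09  ] [0.0414 0.048  0.0038]
scene 0.092 66 [ 0.4814 -0.3176  0.094 ] [0.0424 0.0486 0.0039]
scene 0.096 63 [ 0.4791 -0.321   0.098 ] [0.0335 0.0388 0.0039]
scene 0.1 49 [ 0.4792 -0.3207  0.102 ] [0.0334 0.0393 0.0039]
scene 0.104 74 [ 0.4822 -0.3192  0.106 ] [0.0397 0.0426 0.0039]
scene 0.108 121 [ 0.4832 -0.318   0.1099] [0.0425 0.0427 0.0039]
scene 0.112 48 [ 0.48   -0.3206  0.114 ] [0.0266 0.0311 0.004 ]
scene 0.116 44 [ 0.4829 -0.3194  0.118 ] [0.0308 0.0331 0.0039]
scene 0.12 56 [ 0.4825 -0.318   0.122 ] [0.0315 0.0354 0.0039]
scene 0.124 58 [ 0.4828 -0.3199  0.126 ] [0.0321 0.0326 0.0038]
scene 0.128 177 [ 0.4862 -0.3169  0.13  ] [0.0374 0.037  0.0039]
scene 0.132 44 [ 0.4839 -0.32    0.134 ] [0.0301 0.0235 0.0039]
scene 0.136 42 [ 0.4862 -0.3179  0.138 ] [0.0161 0.014  0.0039]
scene 0.14 24 [ 0.487  -0.3176  0.141 ] [0.0106 0.0111 0.002 ]
scene 0.038 61 [ 0.6422 -0.1461  0.0401] [0.0556 0.0577 0.0038]
scene 0.042 254
[... 276 characters left out ...]
4 ] [0.0591 0.0579 0.0039]
top 0.046 29 [ 0.645  -0.1439  0.048 ] [0.0322 0.0482 0.0036]
top 0.05 23 [ 0.6443 -0.1434  0.0519] [0.0172 0.0145 0.0036]
[0.4742 0.0534 0.2283]
scene 0.036 72 [ 0.657  -0.0418  0.038 ] [0.0797 0.0774 0.0039]
scene 0.04 370 [ 0.6569 -0.0386  0.042 ] [0.0769 0.0807 0.004 ]
scene 0.044 74 [ 0.6551 -0.0409  0.0459] [0.0764 0.0717 0.0039]
scene 0.048 18 [ 0.6555 -0.0415  0.0503] [0.0175 0.0185 0.0029]
top 0.036 338 [ 0.6541 -0.038   0.038 ] [0.0763 0.0776 0.0039]
top 0.04 258 [ 0.656  -0.0393  0.042 ] [0.0766 0.0749 0.0039]
top 0.044 24 [ 0.6584 -0.0393  0.046 ] [0.0583 0.0651 0.0037]
top 0.048 23 [ 0.6542 -0.0382  0.05  ] [0.017  0.0144 0.0039]
[0.4742 0.0535 0.2282]
```

View pics/a6.png

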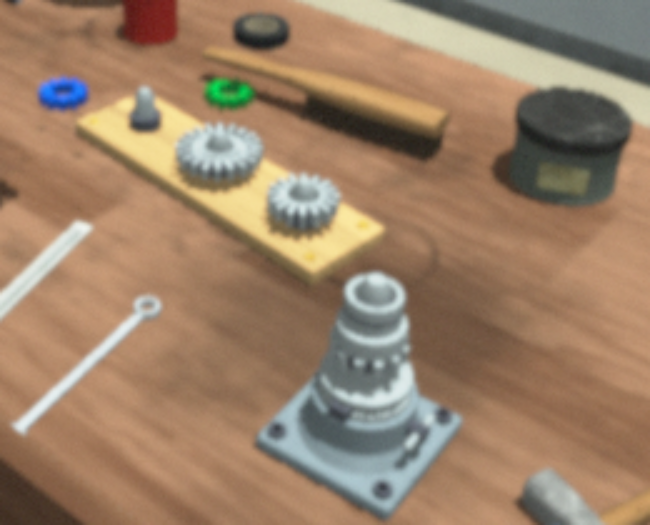

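The arbor (375,340) carries the small cutter, spacer and sleeve, level, with the sleeve top at about 0.130. The worn cutter (303,203) and large cutter (218,155) are flat on their pegs, and the arm is clear.

```bash
python3 -c "
from rig import job
print(job.close_job())"
```

```text
the job is handed in; nothing more can be done
None
```

The cutter change is finished and handed in at about 42 s: small cutter, spacer and sleeve are home on the arbor, the worn cutter is on the peg that was empty, and the large cutter is undisturbed; the hand-in returned no verdict.

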